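# Draw the sagging bolt and hold the polishing guard's gate ajar

### The arm

A 6-joint arm with a two-finger parallel gripper is mounted at the origin on the work surface. World frame = base frame: x ahead of the robot, y to its left, z up, the work surface at z = 0. Lengths are in mm, angles in rad, forces in N, time in s.
With the tool pointing down it reaches from about 350 to 975 mm from the base axis. Payload 7.1 kg.
Tool frame: the origin (TCP) lies between the finger pads; the fingertips stand 19 mm ahead of it and the grasp point (between the pads) is the TCP; y points along the fingers, z is the direction in which the jaws open and shut, and the axes are right-handed (so a half turn about y gives the same grasp; the last joint's range is limited). The gripper opens to 88 mm and grips with 3 to 60 N. Pads are 20 mm wide; open, the fingers measure 115 mm over their backs; the gripper's body (75 mm by 178 mm) begins 61 mm behind the grasp point.
Start: joints at [-1.191, 0.423, 1.63, -0, 1.089, -0.019], TCP at [242.711, -575.931, 241.675] pointing down, gripper open.
Joint ranges: [-3, 3], [-0.9, 2.11], [0.09, 2.58], [-1.31, 4.45], [0.11, 2.69], [-2.54, 2.54]. Speed limits (rad/s): [2.39, 2.39, 3.01, 3.14, 3.14, 3.14].

### API

Orientations are given as a rotation vector (axis times angle).
In Python, from workcell import ctrl gives the robot as it stands.
- The arm moves only by the tool servo_tool, never from a script. Its argument "moves" is text: rows parted by semicolons, each of 6 numbers parted by spaces: the shift along the world's x, y, z in m, then the turn, a rotation vector about the world's x, y, z in degrees. A call has 1 to 8 rows; each row is the pose to reach, as a shift and turn from the pose commanded when the call began; what a row does not reach only later rows make up. A row lasts 1/8 s, in which the tool goes at most 62.5 mm and 10.7 degrees, less where a joint would pass 70% of its speed; a pose out of reach is approached as far as the arm can. A call with a gripper value outside its range is refused whole. "hand" is the closure in counts, from 0 (fully open) to 255 (shut), set as the call begins (left out, the last holds). The fingers move at their own pace and stop on an object; the grip force is fixed at half the most. Time passes only in rows, so rows that repeat a pose let the fingers close. It gives the time, the measured TCP pose, the force and the opening at its end, in the units of the state.
- ctrl.get_obs(): the state, without advancing time (a new reading comes with each control period).
- ctrl.get_image(name): name is "scene" or "top" or "wrist"; returns a dict with "pixels" (400x640x3 uint8, red, green, blue), "depth" (400x640 float32, mm along the optical axis (not along the pixel's ray), 0 where there is no reading), "vertical_fov" (degrees; the focal length in pixels is half the picture's height over the tangent of half this angle, whatever the lens; pixels are square), "cx", "cy" (the principal point, pixels), "xyz" and "attitude" of the camera in the world; the wrist camera has in their place "T_tool_cam" (4x4, takes a point from camera to tool coordinates, whose origin is the TCP and whose axes are the tool frame's). Camera axes: x right, y up, looking along -z (the intrinsics and any distortion apply to the point x, -y, -z); pixel columns grow to the right and rows downward; lengths in mm; the calibration is good to about 2 mm. A picture is of the moment at which its call begins: read the wrist's pose just before it.
- ctrl.close_job(): hands the job in, once; it reports no verdict.
The state is a dict: "t": time; "qpos": joint angles; "qvel": joint speeds; "joint_torque": joint torques, N m; "ee_pos": TCP position; "orientation": TCP orientation; "ft_force": force on the tool from outside, world axes, zero at the start; "moment": the same for the moment, N m; "width": finger opening in mm.
Only numpy, scipy, OpenCV 4.12 (cv2) and the standard library are available. Lean on these libraries where they do the work, as an engineer would, in place of code of your own. Each camera call takes 0.05 s, during which the arm holds its last target.

### The job

Open up the guard of the small polishing spindle: fold its clear visor up on its stiff hinge until it stands upright, then take the knob of the barrel bolt and, because the worn bolt sags and its notched nose catches on the bent-up lip of the keeper, lift it gently over the lip while drawing it clear of the keeper, without forcing it. Then pull the sprung gate ajar by the knob, about 10 cm open at its free edge, and finish there, still gripping the knob and holding the gate still; leave the visor standing upright and the other things on the bench and on the guard where they are.

Things in the scene. Friction and masses are not known exactly. Their poses are not given: they have to be found in the camera images.
- guard: Fixed sheet-metal guard box round a small polishing motor and felt wheel, 260 deep (x) x 320 wide (y) x 170 high. Origin at the centre of its underside, on the bench; its -x axis is the front, towards the robot (turned by up to about 0.2 rad). In the front, between two 20 mm posts, hangs a barred gate whose front face is the plane x = -130 in this frame; the rear roof (top at z = 170) starts at x = -70 and carries two loose things.
- visor (a joint): Hinge of the visor (rad): 0 lies level over the roof's front and over the bolt, 1.57 stands upright, 2.2 is its stop. Stiff friction hinge (about 0.4 N m): it stays where it is left. It may start up to 0.2 rad raised.
- visor_hinge (a point): Centre of the visor's hinge axis, which runs along the guard's y axis at x = -75, z = 174 in the guard's frame. The visor is a clear sheet in an aluminium frame, 118 long from the hinge x 310 wide x 5 thick.
- visor_bar (a point): Centre of the visor's round pull bar, 12 diameter and 120 clear length, parallel to the hinge (along y), in the visor's plane, 170 from the hinge axis and 52 beyond the visor's front edge. It can be pinched from above, fingers in front of and behind it, and turns in the grip as the visor folds; about 4 N folds it.
- gate (a joint): Hinge of the gate (rad): 0 shut, grows as the free edge swings out towards the robot, stop at 1.5. A spring pulls it shut (0.5 N m shut, 0.8 N m at 0.4 rad, that is about 5 N at the knob). 0.38 rad is 100 mm open at the free edge.
- gate_hinge (a point): A point on the gate's upright hinge axis, 120 above the bench, at the left end of the gate (x = -130, y = +138 in the guard's frame). The gate turns about the vertical through it, 266 from axis to free edge.
- gate_edge (a point): Point on the front face of the gate's free (right-hand) stile edge, at z = 126.
- bolt_sag (a joint): Tilt of the bolt rod about its rear strap (rad): 0 is sagged, nose down (rod 0.05 rad below level), 0.07 is as far up as the worn front strap lets it go. Its own weight makes it sag; 2 to 3 N at the knob lifts it. The knob is 135 from this pivot with the bolt shot, 87 with it fully drawn, so its lift can be at most 9 and 6 respectively.
- bolt_draw (a joint): Draw of the bolt along its rod (m), towards the gate's hinge: 0 fully shot into the keeper, 0.048 fully drawn; the nose is clear of the keeper from 0.027 on. Friction about 2.5 N. Sagged, it stops dead after about 0.006, where the nose behind the notch meets the keeper's lip; with the knob lifted 4 to 9 mm it passes over, and past 0.025 it need not be lifted any more.
- bolt: The bolt's steel rod, 14 diameter, 246 long, along the gate with its axis 13 in front of the gate's face, and the knob on it. Its origin lies on the rod's axis, at the rear strap when the bolt is shot; y along the rod towards the gate's hinge.
- bolt_knob: The bolt's knob: stem and cap, fast on the rod, same frame as the bolt; where to grip it is knob_grip.
- knob_grip (a point): Where to grip the knob: middle of its round stem, 14 diameter, 35 long, pointing out of the gate, 40 in front of its face, about 121 above the bench. Cap 24 diameter, 6 thick, 16 in front of this point; the rod's straps end 15 behind it, the nearer one 33 to the side. Pinch from above, fingers on its sides along the gate. Its x points into the guard, y towards the gate's hinge; they turn with the gate.
- keeper: Bent steel keeper on the right-hand post: a strap 9 wide and 44 high round the bolt's nose, and a foot under it, 18 long, whose end next to the gate has been knocked up into a lip. This body's frame coincides with the guard's.
- keeper_lip (a point): Middle of the top edge of the keeper's bent-up lip, on the side next to the gate, 116 above the bench. The lip stands about 5 into the notch in the underside of the bolt's nose.
- ball_vise: Loose engraver's ball vise, steel, 104 diameter, 90 high, origin under its centre. To be left alone.
- hammer: Loose hammer, 240 long, lying on the left. To be left alone.
- graver_a: Loose graver with a wooden mushroom handle, 110 long, lying on the left. To be left alone.
- graver_b: Second such graver. To be left alone.
- jar: Loose glass jar, 42 diameter, 48 high, standing in front of the guard's right-hand corner. To be left alone.
- bench_block: Loose steel bench block, 64 x 64 x 20, on the right. To be left alone.
- compound_bar: Loose bar of polishing compound, 90 x 34 x 28, on the guard's rear roof. To be left alone.
- spare_buff: Loose spare felt wheel, 76 diameter, 18 thick, on the guard's rear roof. To be left alone.

How it is judged (in metres and radians):
On the way, in this order (a step that is already met when the one before it is completed fails the run):
1. the visor stands upright (value of joint visor between 1.35 and 1.8 rad), for 0.3 s.
2. the bolt is lifted over the keeper's lip and drawn clear of the keeper (value of joint bolt_draw above 0.028 m), for 0.2 s.
At the end, for the whole second after the job is handed in: Visor 1.35 to 1.8 rad (upright within about 13 degrees), bolt drawn over 26 mm, fingers on its knob with over 1.5 N, holding the gate still (under 0.12 rad/s) 0.26 to 0.52 rad open (about 70 to 135 mm at its free edge), through the last second (all of step 1 and value of joint gate between 0.26 and 0.52 rad and velocity of joint gate between -0.12 and 0.12 rad/s and value of joint bolt_draw above 0.026 m and contact force between the fingers and bolt_knob above 1.5 N); the arm keeps its last pose, push and grip.
It fails at once if the bolt is forced against the keeper (over 40 N) (contact force between bolt and keeper above 40 N).
It fails at once if the gate is flung open (over 1 rad) (value of joint gate above 1 rad).
It fails at once if a bystander on the bench or the guard is moved by more than 25 mm (distance of any of ball_vise, hammer, graver_a, graver_b, jar, bench_block, compound_bar, spare_buff from where it was at the start of the episode above 0.025 m).
It also fails if it takes over 54 s, if anything falls off the work surface, if the arm or the gripper's body presses on something with over 40 N, if the wrist force passes 120 N, or if a joint passes its speed limit or range.

## Working session

There is one attempt and no reset: what is moved stays moved. The work goes in short steps, Python scripts to look and compute and a tool call to move; the robot and the scene stay as the last step left them, time stands still between calls to the robot, and variables do not carry over. Pictures are saved under pics/ and viewed, and the job is handed in when it is done.

Besides the shell and the picture viewer there is one more tool, called after ">>>" by a JSON object that holds its "name" and its "arguments". servo_tool: Moves the arm, as the interface text tells. Its arguments: {"type":"object","properties":{"moves":{"type":"string"},"hand":{"type":"number"}},"required":["moves"]}

```bash
mkdir -p pics; ls; cat > h.py <<'E'
from workcell import ctrl
import numpy as np, cv2
from scipy.spatial.transform import Rotation as R
def obs():
    o=ctrl.get_obs(); return o
def grab(name,fn):
    o=ctrl.get_obs(); im=ctrl.get_image(name)
    cv2.imwrite('pics/'+fn+'.png',im['pixels'][:,:,::-1])
    d={k:v for k,v in im.items()}
    d['o']=o
    np.save('pics/'+fn+'.npy',d,allow_pickle=True)
    return d
def load(fn): return np.load('pics/'+fn+'.npy',allow_pickle=True).item()
E
python3 - <<'E'
from h import *
for n in ['scene','top','wrist']:
    d=grab(n,n+'0'); print(n,{k:v for k,v in d.items() if k not in('pixels','depth','o')})
print(d['o'])
E
```

```text
pics
scene {'vertical_fov': 50.943362333606785, 'cx': 324.0103149024729, 'cy': 193.78936500061192, 'xyz': array([1262.00038463, -336.76177711,  991.54795149]), 'attitude': array([0.67189796, 0.41546262, 1.10366043])}
top {'vertical_fov': 55.56419956578371, 'cx': 310.4111124538535, 'cy': 199.52139468757647, 'xyz': array([ 467.92996428,  -26.10660834, 1123.76875429]), 'attitude': array([ 0.05946219, -0.0488973 , -1.55952315])}
wrist {'vertical_fov': 64.51803012288823, 'cx': 313.28424842358163, 'cy': 200.21618477327908, 'T_tool_cam': array([[-6.62539551e-04, -9.59894737e-01, -2.80359866e-01,
        -7.71624666e+01],
       [ 5.87375841e-04,  2.80359506e-01, -9.59894891e-01,
        -1.43667802e+02],
       [ 9.99999608e-01, -8.00644942e-04,  3.78069717e-04,
         2.08427582e-01],
       [ 0.00000000e+00,  0.00000000e+00,  0.00000000e+00,
         1.00000000e+00]])}
{'t': 0.1, 'qpos': array([-1.19099842e+00,  4.23755850e-01,  1.63063084e+00,  1.10460558e-05,
        1.08858868e+00, -1.90020378e-02]), 'qvel': array([-2.69683217e-04, -3.70057548e-03, -3.12701100e-03, -1.44167958e-04,
       -4.64983187e-05, -9.77947208e-04]), 'joint_torque': array([ 6.51127793e-04, -5.45615602e+01, -2.74325305e+01,  6.44915015e-02,
        1.87644130e-02, -2.05744431e-05]), 'ee_pos': array([ 242.5402633 , -575.49238494,  240.97797954]), 'orientation': array([-0.40490711,  2.00385565, -2.0010731 ]), 'ft_force': array([-0.84427479, -0.17521984,  0.40737982]), 'moment': array([-0.00701786,  0.0042578 , -0.02781281]), 'width': 87.56224585849357}
```

View pics/scene0.png

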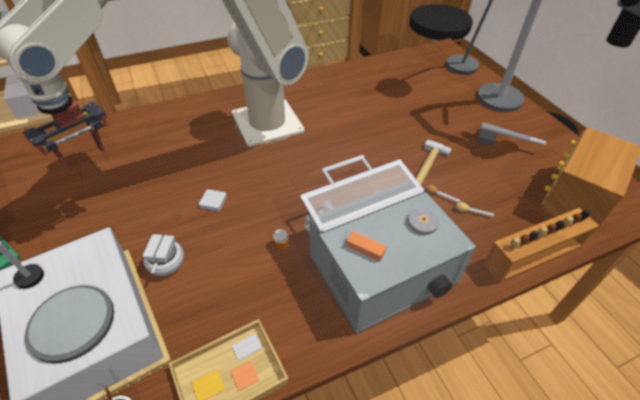

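View pics/top0.png

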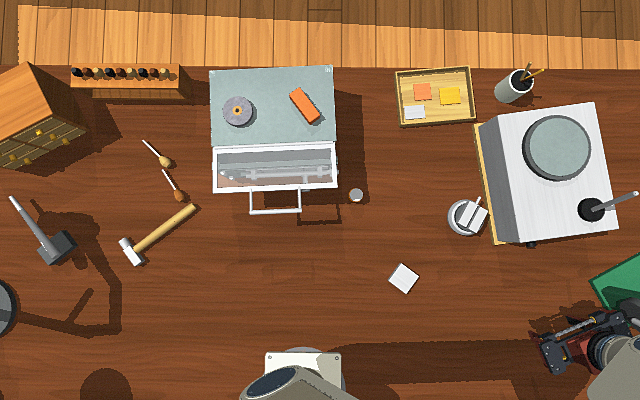

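View pics/wrist0.png

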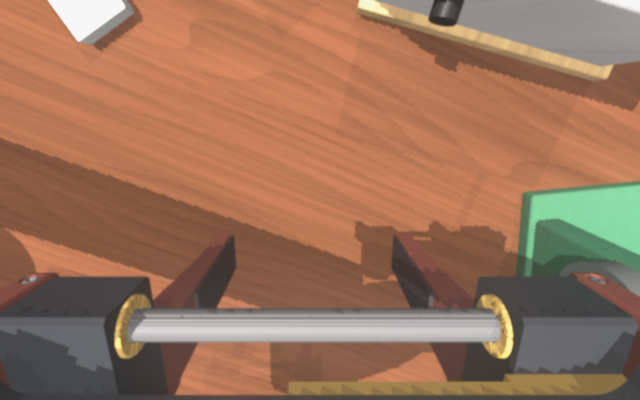

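```bash
cat >> h.py <<'E'
def cloud(d,T=None):
    H,W=d['depth'].shape; f=H/2/np.tan(np.radians(d['vertical_fov'])/2)
    u,v=np.meshgrid(np.arange(W),np.arange(H)); z=d['depth'].astype(float)
    p=np.stack([(u-d['cx'])/f*z,-(v-d['cy'])/f*z,-z],-1)
    if 'xyz' in d: return p@R.from_rotvec(d['attitude']).as_matrix().T+d['xyz']
    M=d['T_tool_cam']; p=p@M[:3,:3].T+M[:3,3]; o=d['o']
    return p@R.from_rotvec(o['orientation']).as_matrix().T+o['ee_pos']
E
python3 - <<'E'
from h import *
d=load('top0'); P=cloud(d)
print(np.round(P[300:301,[200,300,500]]))
z=P[...,2]
m=(abs(z-170)<6)&(P[...,0]>500); 
for v in (100,): print(np.round(P[v,200:340:6]))
ys,xs=np.where(m); print(len(xs),np.median(z[m]))
c=cv2.minAreaRect(P[m][:,:2].astype(np.float32)); print(c, cv2.boxPoints(c))
im=d['pixels'][50:250,190:370,::-1]; cv2.imwrite('pics/t0c.png',cv2.resize(im,None,fx=3.5,fy=3,interpolation=cv2.INTER_CUBIC)[:600,:])
for u in (275,): 
  for v in range(140,225,2): print(v,np.round(P[v,u]),np.round(P[v,255]))
E
```

```text
[[[ 248.  301.    1.]
  [ 252.    9.   -1.]
  [ 259. -572.    0.]]]
[[845. 320.  -2.]
 [844. 301.  -0.]
 [788. 236. 170.]
 [788. 221. 170.]
 [787. 205. 172.]
 [782. 186. 189.]
 [783. 171. 186.]
 [782. 155. 189.]
 [789. 144. 169.]
 [788. 128. 172.]
 [790. 113. 167.]
 [790.  98. 167.]
 [789.  82. 171.]
 [790.  67. 168.]
 [789.  51. 169.]
 [789.  36. 171.]
 [780.  19. 197.]
 [780.   4. 198.]
 [781. -11. 195.]
 [790. -26. 170.]
 [790. -41. 169.]
 [790. -56. 171.]
 [790. -72. 171.]
 [848. -98.  -1.]]
11258 169.66463102188914
((773.0570678710938, 19.51092529296875), (1550.2066650390625, 368.3985595703125), 84.44985961914062) [[ 514.7558  -734.1435 ]
 [ 881.4273  -769.77386]
 [1031.3584   773.16534]
 [ 664.6868   808.7957 ]]
140 [685.  73. 170.] [685. 124. 169.]
142 [680.  72. 170.] [680. 124. 169.]
144 [672.  71. 181.] [673. 122. 177.]
146 [668.  72. 176.] [667. 122. 180.]
148 [663.  72. 176.] [662. 122. 177.]
150 [658.  71. 177.] [657. 122. 179.]
152 [652.  71. 178.] [652. 121. 179.]
154 [647.  71. 179.] [647. 122. 177.]
156 [643.  71. 176.] [642. 121. 179.]
158 [637.  71. 178.] [637. 121
[... 561 characters left out ...]
[560. 118. 191.]
190 [555.  68. 189.] [555. 118. 189.]
192 [567.  87.  -1.] [566. 147.  -0.]
194 [561.  87.   0.] [560. 147.   2.]
196 [555.  87.  -1.] [554. 147.  -1.]
198 [549.  88.  -5.] [549. 147.  -4.]
200 [543.  87.   0.] [542. 146.   2.]
202 [537.  87.   0.] [537. 146.   1.]
204 [531.  87.   2.] [531. 146.   2.]
206 [525.  87.   1.] [525. 146.  -0.]
208 [520.  87.  -3.] [519. 146.  -2.]
210 [505.  67. 198.] [505. 116. 196.]
212 [501.  66. 199.] [500. 115. 200.]
214 [502.  86.  -1.] [495. 116. 195.]
216 [496.  86.   1.] [495. 145.   1.]
218 [490.  86.   2.] [489. 146.  -2.]
220 [484.  86.  -2.] [483. 145.   1.]
222 [478.  86.  -1.] [477. 145.   1.]
224 [472.  85.   3.] [471. 145.   1.]
```

View pics/t0c.png

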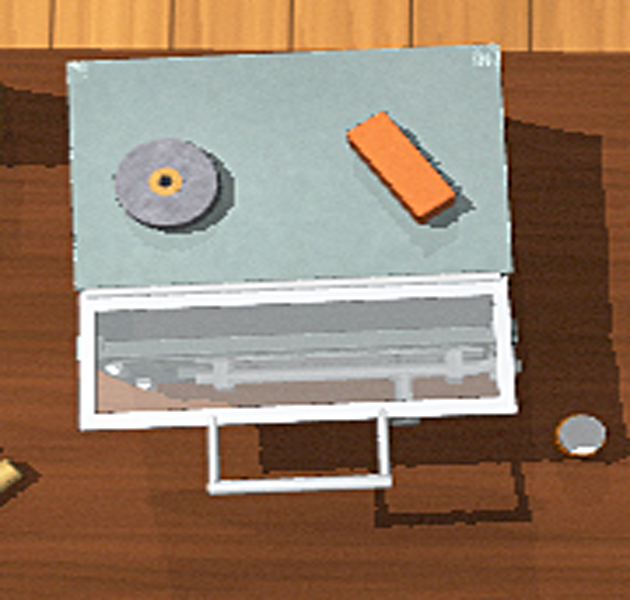

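```bash
python3 - <<'E'
from h import *
d=load('top0'); P=cloud(d); z=P[...,2]
m=np.zeros(z.shape,bool); m[60:150,200:345]=True
m&=(z>160)&(z<215)
c=cv2.minAreaRect(P[m][:,:2].astype(np.float32)); print(c); print(cv2.boxPoints(c))
# back-project corner pixels at z=170
f=200/np.tan(np.radians(d['vertical_fov'])/2);Rm=R.from_rotvec(d['attitude']).as_matrix()
def px(u,v,h):
    r=Rm@np.array([(u-d['cx'])/f,-(v-d['cy'])/f,-1]); return d['xyz']+r*(h-d['xyz'][2])/r[2]
for u,v in [(67,62),(499,44),(512,272),(76,288)]:
    print(np.round(px(190+u/3.5,50+v/3,170),1))
a,b=[px(190+u/3.5,50+v/3,198) for u,v in [(211,491),(389,484)]]; print('bar',a,b)
m=np.zeros(z.shape,bool); m[205:220,240:310]=True; m&=z>150
q=P[m]; print(q.min(0),q.max(0),np.median(q,0), np.degrees(np.polyfit(q[:,1],q[:,0],1)))
E
```

```text
((764.3909301757812, 81.45550537109375), (224.66737365722656, 320.2837829589844), 3.244858741760254)
[[643.17285  234.98221 ]
 [661.3019   -84.788086]
 [885.609    -72.0712  ]
 [867.48     247.6991  ]]
[864.9 245.9 170. ]
[883.4 -72.7 170. ]
[684.7 -83.5 170. ]
[668.  233.6 170. ]
bar [495.82921673 126.84864023 198.        ] [502.83728037   2.7768265  198.        ]
[467.92996428 -26.10660834 192.58258495] [ 518.58712495  130.22037931 1123.76875429] [503.16185037  66.51192552 198.55667077] [-1.23649021e+00  2.89348875e+04]
```

```bash
python3 - <<'E'
from h import *
o=obs(); M=R.from_rotvec(o['orientation']).as_matrix(); print(M.round(3)) 
d=load('top0')
f=200/np.tan(np.radians(d['vertical_fov'])/2);Rm=R.from_rotvec(d['attitude']).as_matrix()
def px(u,v,h):
    r=Rm@np.array([(u-d['cx'])/f,-(v-d['cy'])/f,-1]); return d['xyz']+r*(h-d['xyz'][2])/r[2]
yaw=.057
C=np.array([745,79,0]);Rg=R.from_euler('z',yaw).as_matrix()
for n,u,v in [('stem',404,397),('cap',405,422),('strapR',455,365),('strapL',222,375),('rodend',516,367)]:
    p=px(190+u/3.5,50+v/3,121); print(n,p.round(1),(Rg.T@(p-C)).round(1))
im=d['pixels'][140:230,210:350,::-1]; cv2.imwrite('pics/t0d.png',cv2.resize(im,None,fx=5.6,fy=5.6,interpolation=cv2.INTER_CUBIC))
# yaw to align tool
for name,zt in (('bar +x',Rg[:,0]),('bar -x',-Rg[:,0]),('knob +y',Rg[:,1]),('knob -y',-Rg[:,1])):
    y=np.array([0,0,-1.]); T=np.stack([np.cross(y,zt),y,zt],1)
    print(name, 'toolx',T[:,0].round(2),np.degrees((R.from_matrix(T)*R.from_matrix(M).inv()).as_rotvec()).round(1))
E
```

```text
[[-0.922 -0.     0.388]
 [-0.388  0.001 -0.922]
 [-0.    -1.    -0.001]]
stem [582.9  -5.2 121. ] [-166.6  -74.9  121. ]
cap [560.7  -6.3 121. ] [-188.9  -74.6  121. ]
strapR [611.8 -43.7 121. ] [-139.9 -114.9  121. ]
strapL [601.1 133.4 121. ] [-140.5   62.5  121. ]
rodend [610.5 -90.1 121. ] [-143.9 -161.1  121. ]
bar +x toolx [ 0.06 -1.    0.  ] [-0.  -0.1 70.4]
bar -x toolx [-0.06  1.    0.  ] [-1.000e-01  0.000e+00 -1.096e+02]
knob +y toolx [1.   0.06 0.  ] [ 0.000e+00 -1.000e-01  1.604e+02]
knob -y toolx [-1.   -0.06 -0.  ] [ -0.1  -0.  -19.6]
```

View pics/t0d.png

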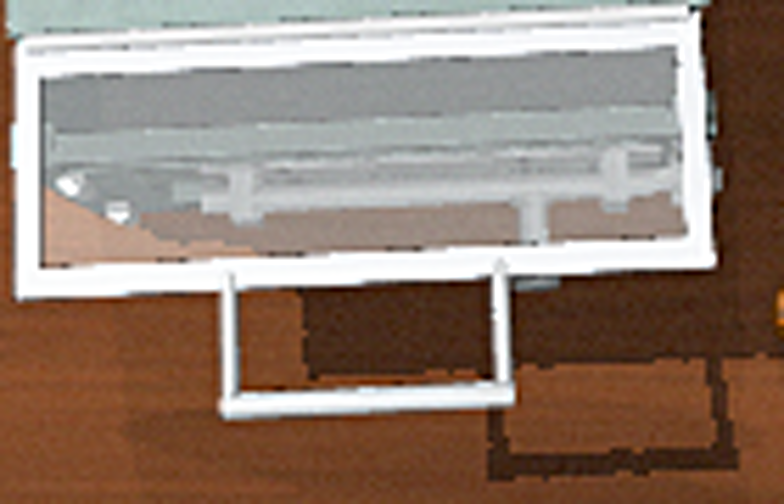

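>>> {"name": "servo_tool", "arguments": {"moves": "0.01 0.025 0.005 0 0 3; 0.03 0.07 0.012 0 0 8; 0.05 0.125 0.02 0 0 14; 0.07 0.18 0.03 0 0 20; 0.092 0.235 0.04 0 0 26; 0.115 0.29 0.05 0 0 32; 0.137 0.345 0.06 0 0 38; 0.16 0.4 0.07 0 0 44", "hand": 130}}

```text
t: 1.15
ee_pos: [403.0, -174.1, 312.1]
orientation: [-0.992, 1.498, -1.498]
ft_force: [0.7, -0.6, -0.0]
width: 43.0
```

>>> {"name": "servo_tool", "arguments": {"moves": "0.022 0.055 0 0 0 6; 0.043 0.11 0 0 0 12; 0.062 0.16 0 0 0 18; 0.078 0.2 0 0 0 22; 0.09 0.225 0 0 0 25; 0.097 0.238 0 0 0 26.4; 0.1 0.241 0 0 0 26.4; 0.1 0.241 0 0 0 26.4"}}

```text
t: 2.15
ee_pos: [502.6, 64.5, 311.5]
orientation: [-1.235, 1.168, -1.168]
ft_force: [0.1, -0.4, -0.4]
width: 43.1
```

```bash
python3 - <<'E'
from h import *
d=grab('wrist','w1'); o=d['o']; print(o['t'],o['ee_pos'],o['width'],o['ft_force'],o['qpos'])
grab('top','t1')
P=cloud(d); z=P[...,2]
for v in range(0,300,20): print(v,[tuple(P[v,u].round().astype(int)) for u in (200,320,440)])
E
```

```text
2.15 [502.56470971  64.46429248 311.54034727] 43.10751878987091 [ 0.14583476 -0.36055312 -0.39925587] [ 1.04195047e-01  1.66949268e-01  1.81656556e+00 -2.07956891e-04
  1.15852059e+00  4.86783123e-02]
0 [(np.int64(348), np.int64(263), np.int64(0)), (np.int64(500), np.int64(272), np.int64(0)), (np.int64(588), np.int64(223), np.int64(188))]
20 [(np.int64(347), np.int64(241), np.int64(0)), (np.int64(501), np.int64(249), np.int64(1)), (np.int64(592), np.int64(211), np.int64(184))]
40 [(np.int64(347), np.int64(217), np.int64(1)), (np.int64(502), np.int64(226), np.int64(2)), (np.int64(593), np.int64(197), np.int64(186))]
60 [(np.int64(345), np.int64(193), np.int64(-1)), (np.int64(504), np.int64(202), np.int64(1)), (np.int64(596), np.int64(183), np.int64(186))]
80 [(np.int64(345), np.int64(168), np.int64(1)), (np.int64(505), np.int64(177), np.int64(2)), (np.int64(598), np.int64(168), np.int64(186))]
100 [(np.int64(343), np.int64(143), np.int64(0)), (np.int64(507), np.int64(152), np.int64(1)), (np.int64(601), np.int64(153), np.int64(186))]
120 [(np.int64(342), np.int64(116), np.int64(-1)), (
[... 530 characters left out ...]
64(336), np.int64(-1), np.int64(-1)), (np.int64(508), np.int64(67), np.int64(200)), (np.int64(615), np.int64(69), np.int64(185))]
220 [(np.int64(336), np.int64(-32), np.int64(2)), (np.int64(509), np.int64(49), np.int64(199)), (np.int64(619), np.int64(50), np.int64(184))]
240 [(np.int64(334), np.int64(-65), np.int64(1)), (np.int64(511), np.int64(31), np.int64(201)), (np.int64(622), np.int64(31), np.int64(185))]
260 [(np.int64(333), np.int64(-100), np.int64(1)), (np.int64(512), np.int64(12), np.int64(199)), (np.int64(626), np.int64(10), np.int64(183))]
280 [(np.int64(471), np.int64(96), np.int64(381)), (np.int64(524), np.int64(-124), np.int64(1)), (np.int64(534), np.int64(100), np.int64(382))]
```

View pics/w1.png

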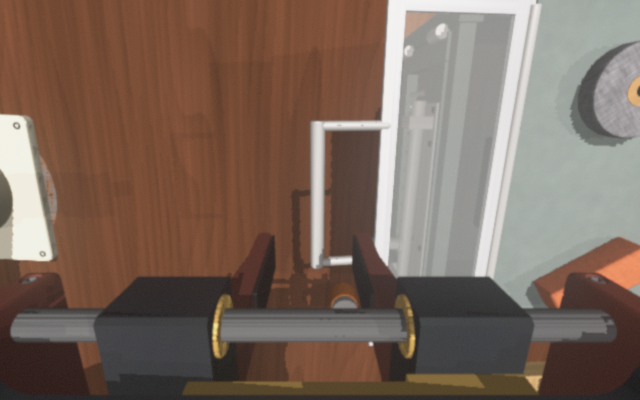

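View pics/t1.png

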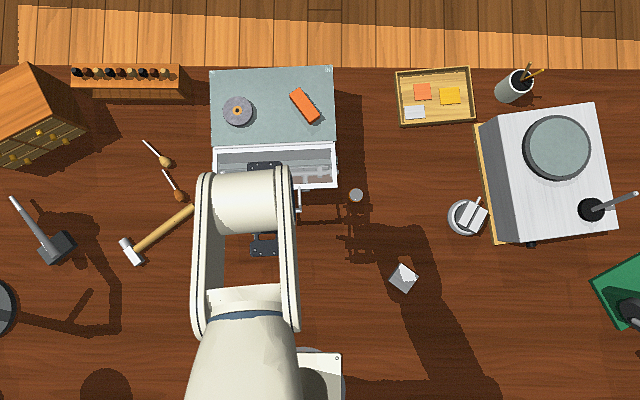

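>>> {"name": "servo_tool", "arguments": {"moves": "0.001 0 -0.03 0 0 0; 0.0015 0 -0.06 0 0 0; 0.0015 0 -0.085 0 0 0; 0.0015 0 -0.105 0 0 0; 0.0015 0 -0.1155 0 0 0; 0.0015 0 -0.1155 0 0 0"}}

```text
t: 3.0
ee_pos: [503.9, 64.6, 195.9]
orientation: [-1.236, 1.169, -1.167]
ft_force: [-0.2, 1.1, -0.5]
width: 43.1
```

>>> {"name": "servo_tool", "arguments": {"moves": "0 0 0 0 0 0; 0 0 0 0 0 0; 0 0 0 0 0 0; 0 0 0 0 0 0; 0 0 0 0 0 0", "hand": 255}}

```text
t: 3.62
ee_pos: [505.6, 65.2, 196.8]
orientation: [-1.233, 1.165, -1.169]
ft_force: [5.1, 0.6, -0.8]
width: 11.5
```

```bash
python3 - <<'E'
from h import *
d=grab('wrist','w2'); o=d['o']; print(o['t'],o['ee_pos'],o['width'],o['ft_force'],o['qpos'])
E
```

```text
3.625 [505.63864378  65.18844681 196.77883182] 11.482990396674111 [ 5.05022068  0.6216272  -0.77816097] [ 1.04926354e-01  3.16014966e-01  1.91977153e+00 -1.20945897e-04
  9.02617248e-01  4.82224551e-02]
```

View pics/w2.png

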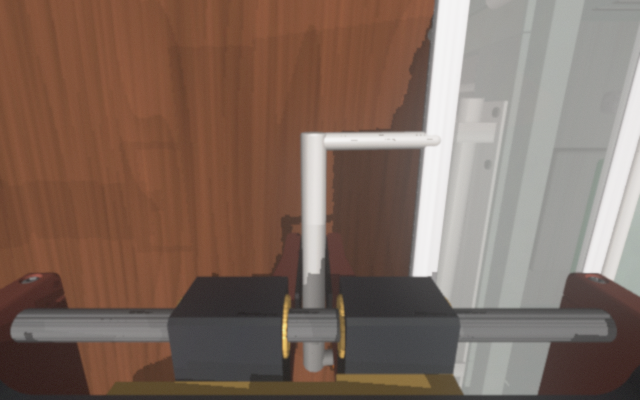

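>>> {"name": "servo_tool", "arguments": {"moves": "0.003 0 0.011 0 0 0; 0.006 0.0003 0.0225 0 0 0; 0.0095 0.0005 0.034 0 0 0; 0.014 0.0007 0.045 0 0 0; 0.019 0.001 0.0557 0 0 0; 0.025 0.0013 0.066 0 0 0; 0.0315 0.0017 0.076 0 0 0; 0.039 0.0021 0.0854 0 0 0"}}

```text
t: 4.68
ee_pos: [538.9, 67.1, 281.6]
orientation: [-1.244, 1.175, -1.162]
ft_force: [-18.0, 1.4, 7.6]
width: 11.5
```

```bash
python3 - <<'E'
import numpy as np
h0=131.1;z0=108.2
for t in np.arange(.76,1.62,.07):
    print(round(t,2),round(h0-170*np.cos(t),1),round((h0-170*np.cos(t))*.057,1),round(170*np.sin(t)-z0,1))
E
```

```text
0.76 7.9 0.4 8.9
0.83 16.4 0.9 17.2
0.9 25.4 1.4 25.0
0.97 35.0 2.0 32.0
1.04 45.0 2.6 38.4
1.11 55.5 3.2 44.1
1.18 66.3 3.8 49.0
1.25 77.5 4.4 53.1
1.32 88.9 5.1 56.5
1.39 100.5 5.7 59.0
1.46 112.3 6.4 60.8
1.53 124.2 7.1 61.7
1.6 136.1 7.8 61.7
```

>>> {"name": "servo_tool", "arguments": {"moves": "0.004 0.0004 0.009 0 0 0; 0.013 0.0009 0.0172 0 0 0; 0.022 0.0014 0.025 0 0 0; 0.0315 0.002 0.032 0 0 0; 0.0415 0.0026 0.0384 0 0 0; 0.052 0.0032 0.044 0 0 0; 0.063 0.0038 0.049 0 0 0; 0.074 0.0044 0.053 0 0 0"}}

```text
t: 5.68
ee_pos: [617.2, 71.6, 338.6]
orientation: [-1.234, 1.166, -1.168]
ft_force: [-8.7, 0.7, 12.4]
width: 11.5
```

>>> {"name": "servo_tool", "arguments": {"moves": "0.0115 0.0006 0.006 0 0 0; 0.023 0.0013 0.0085 0 0 0; 0.035 0.002 0.0105 0 0 0; 0.047 0.0027 0.0115 0 0 0; 0.056 0.0032 0.0115 0 0 0; 0.058 0.0033 0.0115 0 0 0; 0.058 0.0033 0.0115 0 0 0; 0.058 0.0033 0.0115 0 0 0"}}

```text
t: 6.68
ee_pos: [676.6, 74.8, 347.6]
orientation: [-1.233, 1.165, -1.169]
ft_force: [-0.6, 0.0, 5.5]
width: 11.4
```

```bash
python3 - <<'E'
from h import *
d=grab('wrist','w3'); o=d['o']; print(o['t'],o['ee_pos'],o['width'],o['ft_force'],o['qpos'])
grab('scene','s3')
E
```

```text
6.675 [676.61022426  74.81656739 347.55250712] 11.447777472629872 [-0.61229849  0.02552702  5.50542526] [ 9.27472693e-02  4.14302811e-01  1.39456030e+00 -2.43831172e-04
  1.32926480e+00  3.61684502e-02]
```

View pics/s3.png

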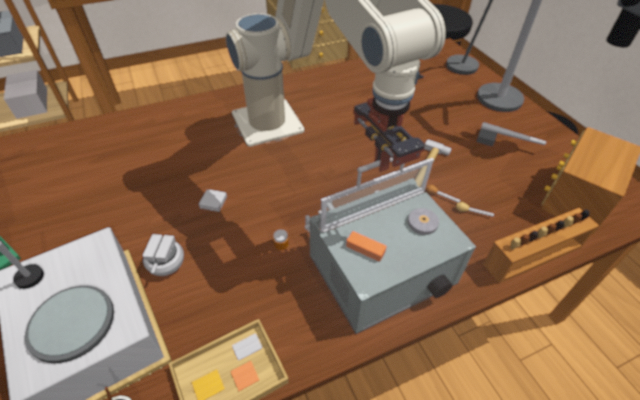

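View pics/w3.png

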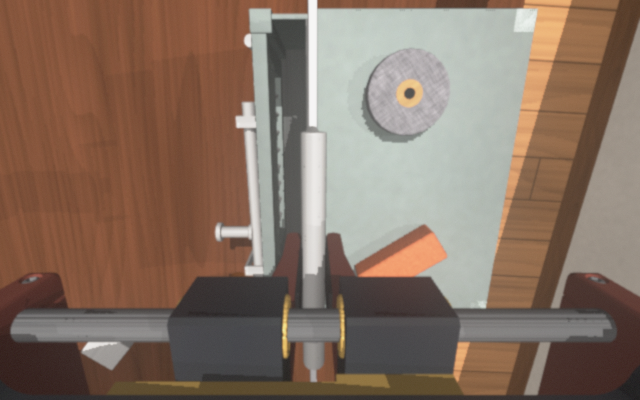

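>>> {"name": "servo_tool", "arguments": {"moves": "0 0 0 0 0 0; 0 0 0 0 0 0; 0 0 0 0 0 0; 0 0 0.01 0 0 0; 0 0 0.03 0 0 0; 0 0 0.06 0 0 0; -0.02 0 0.085 0 0 0; -0.05 0 0.085 0 0 0", "hand": 130}}

```text
t: 7.78
ee_pos: [626.0, 74.9, 434.1]
orientation: [-1.231, 1.164, -1.17]
ft_force: [0.7, -0.2, 0.5]
width: 43.1
```

```bash
python3 - <<'E'
from h import *
d=load('w3'); P=cloud(d)
for v in (100,122,150,190,225,228,232,236,240,262): 
  print(v,[(u,)+tuple(P[v,u].round().astype(int).tolist()) for u in range(214,274,4)])
im=d['pixels'][90:290,180:330,::-1]; cv2.imwrite('pics/w3c.png',cv2.resize(im,None,fx=3,fy=3,interpolation=cv2.INTER_CUBIC))
E
```

```text
100 [(214, 527, 154, 0), (218, 533, 154, 1), (222, 539, 155, 1), (226, 545, 155, 1), (230, 551, 155, 2), (234, 556, 156, -1), (238, 562, 156, 1), (242, 568, 157, 1), (246, 574, 157, 1), (250, 580, 157, 1), (254, 586, 158, 0), (258, 619, 156, 170), (262, 623, 156, 169), (266, 627, 156, 171), (270, 630, 157, 160)]
122 [(214, 526, 123, 2), (218, 532, 123, 1), (222, 538, 123, 2), (226, 544, 124, 0), (230, 550, 124, 0), (234, 556, 124, 0), (238, 593, 132, 141), (242, 598, 133, 141), (246, 602, 133, 143), (250, 606, 133, 142), (254, 611, 133, 141), (258, 620, 135, 170), (262, 624, 135, 171), (266, 628, 136, 172), (270, 631, 136, 168)]
150 [(214, 525, 80, 0), (218, 531, 81, 0), (222, 537, 81, 1), (226, 543, 82, 1), (230, 549, 82, 0), (234, 556, 82, 2), (238, 561, 82, 0), (242, 568, 83, 1), (246, 600, 102, 131), (250, 605, 102, 134), (254, 609, 102, 133), (258, 620, 108, 170), (262, 624, 108, 170), (266, 628, 108, 170), (270, 632, 108, 170)]
190 [(214, 523, 17, 2), (218, 529, 17, 0), (222, 536, 18, 1), (226, 542, 18, 1), (230, 672, 152, 491), (234, 555, 19, 1), (238, 561, 19, 0), (242, 567, 
[... 1343 characters left out ...]
2, 625, 15, 171), (266, 629, 15, 170), (270, 634, 15, 171)]
240 [(214, 520, -70, 0), (218, 565, -11, 131), (222, 569, -13, 125), (226, 540, -69, 0), (230, 547, -69, 0), (234, 554, -68, 0), (238, 560, -67, 1), (242, 567, -67, 0), (246, 574, -67, 0), (250, 580, -67, 0), (254, 609, -9, 129), (258, 614, -9, 128), (262, 625, 10, 171), (266, 629, 10, 170), (270, 634, 10, 170)]
262 [(214, 519, -111, 1), (218, 526, -110, 0), (222, 532, -111, -1), (226, 539, -110, 0), (230, 546, -110, 0), (234, 553, -109, 0), (238, 560, -108, 1), (242, 567, -108, 0), (246, 574, -107, 3), (250, 605, -39, 131), (254, 608, -42, 123), (258, 614, -41, 125), (262, 619, -41, 125), (266, 630, -17, 169), (270, 634, -16, 171)]
```

View pics/w3c.png

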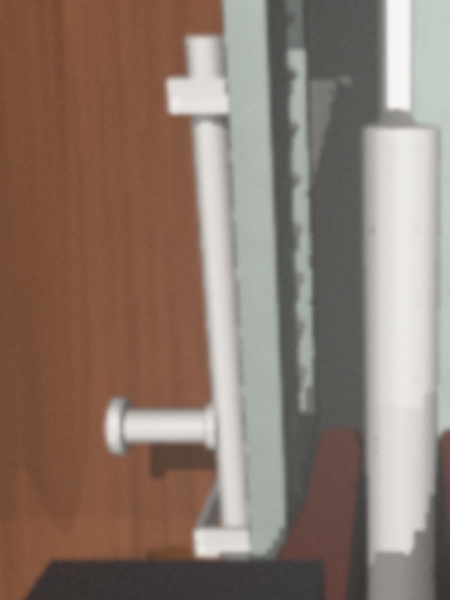

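>>> {"name": "servo_tool", "arguments": {"moves": "-0.006 -0.01 0 0 0 10; -0.013 -0.022 0 0 0 20; -0.02 -0.034 0 0 0 30; -0.026 -0.046 0 0 0 40; -0.032 -0.058 0 0 0 50; -0.038 -0.068 0 0 0 60; -0.042 -0.074 0 0 0 70; -0.043 -0.076 0 0 0 80"}}

```text
t: 8.78
ee_pos: [582.1, -1.5, 432.1]
orientation: [-1.569, 0.087, -0.089]
ft_force: [0.6, 0.6, -0.3]
width: 43.1
```

>>> {"name": "servo_tool", "arguments": {"moves": "0 0 -0.02 0 0 7; 0 0 -0.06 0 0 10; 0 0 -0.11 0 0 10; 0 0 -0.16 0 0 10; 0 0 -0.19 0 0 10; 0 0 -0.2 0 0 10; 0 0 -0.2 0 0 10"}}

```text
t: 9.65
ee_pos: [582.6, -1.2, 231.6]
orientation: [-1.57, -0.045, 0.044]
ft_force: [0.2, 0.5, -0.0]
width: 42.7
```

```bash
python3 - <<'E'
from h import *
d=grab('wrist','w4'); o=d['o']; print(o['t'],o['ee_pos'],o['width'],o['ft_force'],o['qpos']); print(R.from_rotvec(o['orientation']).as_matrix().round(3))
grab('scene','s4')
E
```

```text
9.65 [582.63727964  -1.15444441 231.61343729] 42.73194760205875 [ 0.22405414  0.48217897 -0.03586435] [-2.23969548e-02  3.73151360e-01  1.73423240e+00 -2.38045026e-05
  1.03384726e+00 -1.64987631e+00]
[[ 0.998  0.    -0.057]
 [ 0.057 -0.     0.998]
 [ 0.    -1.    -0.   ]]
```

View pics/w4.png

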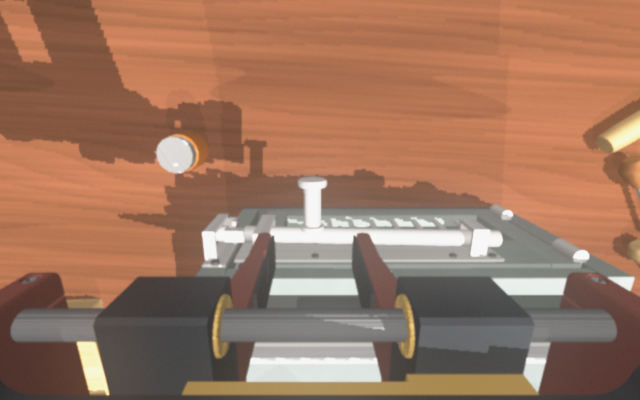

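View pics/s4.png

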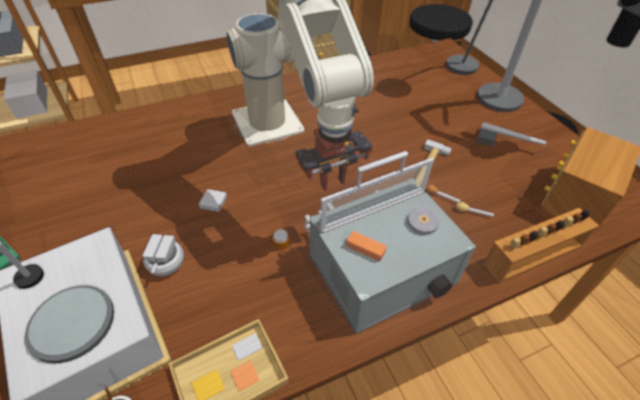

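```bash
python3 - <<'E'
from h import *
d=load('w4'); P=cloud(d)
C=np.array([745,79,0]);Rg=R.from_euler('z',.057).as_matrix()
for v in range(176,232,4): print(v,[(u,)+tuple(P[v,u].round().astype(int).tolist()) for u in range(296,332,4)])
for v in (232,236,240):print(v,[(u,)+tuple(P[v,u].round().astype(int).tolist()) for u in (210,225,320,350,420,440,480)])
im=d['pixels'][160:290,190:350,::-1]; cv2.imwrite('pics/w4c.png',cv2.resize(im,None,fx=4.5,fy=4.5,interpolation=cv2.INTER_CUBIC))
E
```

```text
176 [(296, 586, -22, 1), (300, 586, -17, 1), (304, 586, -12, 1), (308, 586, -7, 0), (312, 585, -2, 1), (316, 585, 2, 0), (320, 585, 7, 1), (324, 584, 12, 1), (328, 584, 17, 1)]
180 [(296, 591, -21, 1), (300, 562, -13, 126), (304, 563, -10, 124), (308, 562, -7, 125), (312, 562, -3, 126), (316, 562, 0, 125), (320, 562, 3, 126), (324, 562, 6, 125), (328, 589, 17, 2)]
184 [(296, 597, -21, -1), (300, 566, -13, 127), (304, 564, -10, 131), (308, 564, -6, 133), (312, 563, -3, 133), (316, 563, 0, 134), (320, 564, 3, 131), (324, 564, 6, 130), (328, 594, 18, 0)]
188 [(296, 601, -21, 1), (300, 601, -16, 1), (304, 568, -9, 131), (308, 567, -6, 134), (312, 566, -3, 134), (316, 566, 0, 134), (320, 567, 3, 131), (324, 600, 13, 0), (328, 599, 18, 1)]
192 [(296, 606, -21, 1), (300, 606, -16, 1), (304, 573, -9, 124), (308, 571, -6, 128), (312, 571, -3, 129), (316, 571, 0, 129), (320, 572, 4, 125), (324, 605, 13, 0), (328, 604, 18, 1)]
196 [(296, 611, -21, 0), (300, 611, -16, 1), (304, 576, -9, 124), (308, 575, -6, 128), (312, 575, -3, 128), (316, 574, 1, 128), (320, 575, 4, 125), (324, 609, 14, 2), (32
[... 1291 characters left out ...]
), (324, 634, 14, 32), (328, 628, 18, 49)]
228 [(296, 605, -15, 123), (300, 605, -11, 123), (304, 603, -8, 128), (308, 602, -4, 129), (312, 602, -1, 129), (316, 602, 2, 129), (320, 602, 6, 129), (324, 603, 9, 124), (328, 603, 13, 124)]
232 [(210, 602, -79, 149), (225, 612, -75, 124), (320, 605, 6, 130), (350, 604, 31, 128), (420, 600, 89, 130), (440, 599, 105, 131), (480, 593, 131, 142)]
236 [(210, 606, -80, 147), (225, 615, -75, 124), (320, 609, 6, 129), (350, 607, 31, 129), (420, 602, 88, 133), (440, 601, 104, 134), (480, 596, 132, 142)]
240 [(210, 610, -80, 147), (225, 619, -75, 124), (320, 613, 6, 129), (350, 610, 31, 131), (420, 605, 88, 134), (440, 605, 105, 134), (480, 599, 132, 143)]
```

View pics/w4c.png

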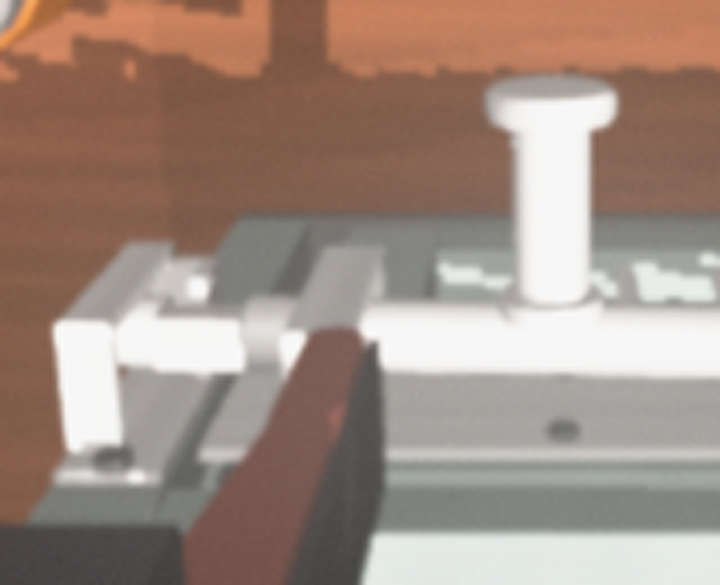

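>>> {"name": "servo_tool", "arguments": {"moves": "0 -0.0008 -0.03 0 0 0; -0.0003 -0.0008 -0.06 0 0 0; -0.0005 -0.0008 -0.085 0 0 0; -0.0005 -0.0008 -0.102 0 0 0; -0.0005 -0.0008 -0.11 0 0 0; -0.0005 -0.0008 -0.11 0 0 0; -0.0005 -0.0008 -0.11 0 0 0"}}

```text
t: 10.62
ee_pos: [582.4, -1.9, 122.0]
orientation: [-1.57, -0.046, 0.043]
ft_force: [0.5, 0.6, 0.3]
width: 43.0
```

>>> {"name": "servo_tool", "arguments": {"moves": "0 0 0 0 0 0; 0 0 0 0 0 0; 0 0 0 0 0 0; 0 0 0 0 0 0; 0 0 0 0 0 0", "hand": 255}}

```text
t: 11.25
ee_pos: [581.8, -2.0, 121.2]
orientation: [-1.57, -0.045, 0.044]
ft_force: [-0.5, -0.8, 1.4]
width: 13.1
```

```bash
python3 - <<'E'
from h import *
d=grab('wrist','w5'); o=d['o']; print(o['t'],o['ee_pos'],o['width'],o['ft_force'])
im=d['pixels'][130:330,200:440,::-1]; cv2.imwrite('pics/w5c.png',cv2.resize(im,None,fx=3,fy=3,interpolation=cv2.INTER_CUBIC))
E
```

```text
11.25 [581.78677589  -1.98214544 121.21193525] 13.055016545398901 [-0.50290716 -0.82506921  1.37180154]
```

View pics/w5c.png

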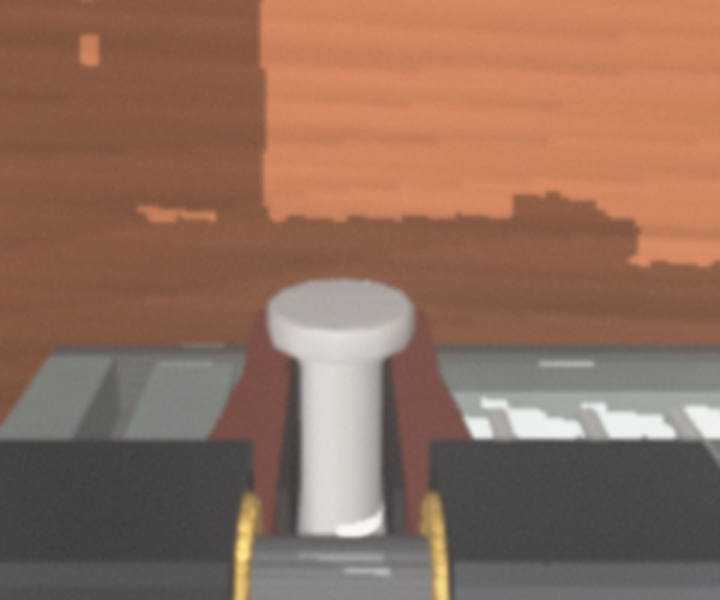

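>>> {"name": "servo_tool", "arguments": {"moves": "0 0 0.002 0 0 0; 0 0 0.004 0 0 0; 0 0 0.006 0 0 0; 0 0 0.0065 0 0 0; 0 0 0.0065 0 0 0"}}

```text
t: 11.92
ee_pos: [581.6, -2.1, 127.5]
orientation: [-1.571, -0.044, 0.045]
ft_force: [-0.8, -1.9, -4.1]
width: 12.9
```

>>> {"name": "servo_tool", "arguments": {"moves": "-0.0001 0.002 0 0 0 0; -0.0002 0.004 0 0 0 0; -0.0003 0.006 0 0 0 0; -0.0005 0.008 0 0 0 0; -0.0006 0.01 0 0 0 0; -0.0007 0.012 0 0 0 0; -0.0007 0.012 0 0 0 0"}}

```text
t: 12.8
ee_pos: [581.0, 10.4, 127.6]
orientation: [-1.57, -0.045, 0.045]
ft_force: [-0.2, -0.3, -3.7]
width: 13.0
```

>>> {"name": "servo_tool", "arguments": {"moves": "-0.0002 0.004 0 0 0 0; -0.0004 0.008 0 0 0 0; -0.0007 0.012 0 0 0 0; -0.0009 0.016 -0.0005 0 0 0; -0.0011 0.02 -0.001 0 0 0; -0.0014 0.024 -0.0015 0 0 0; -0.0014 0.026 -0.002 0 0 0; -0.0014 0.026 -0.002 0 0 0"}}

```text
t: 13.8
ee_pos: [579.7, 36.5, 125.6]
orientation: [-1.57, -0.045, 0.044]
ft_force: [0.0, 0.6, -2.2]
width: 13.1
```

```bash
python3 - <<'E'
from h import *
d=grab('wrist','w6'); o=d['o']; print(o['t'],o['ee_pos'],o['width'],o['ft_force'])
s=grab('scene','s6')
im=s['pixels'][140:260,250:450,::-1]; cv2.imwrite('pics/s6c.png',cv2.resize(im,None,fx=4,fy=4,interpolation=cv2.INTER_CUBIC))
E
```

```text
13.8 [579.67551688  36.51932282 125.6473638 ] 13.114143059453717 [ 0.01654411  0.5503422  -2.18833979]
```

View pics/w6.png

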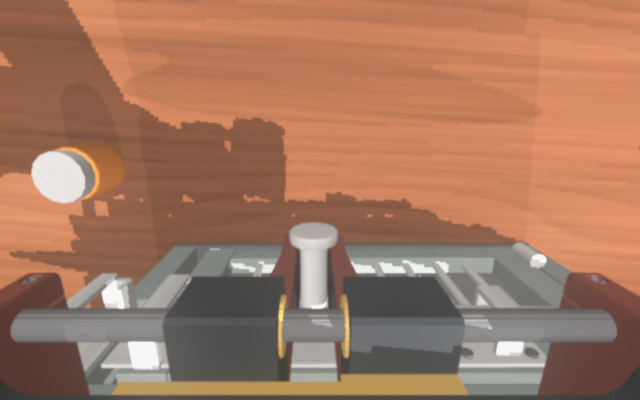

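View pics/s6c.png

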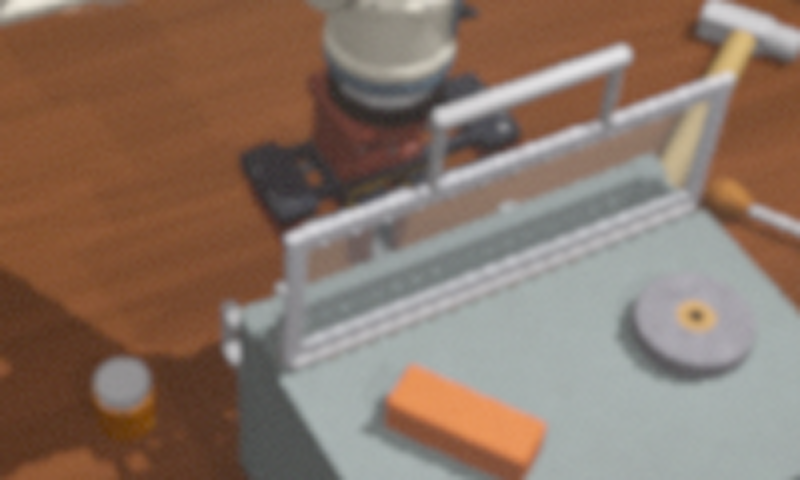

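```bash
python3 - <<'E'
import numpy as np
x,y=-28,-173.5
for p in np.arange(.03,.42,.03):
    c,s=np.cos(p),np.sin(p); print(round(p,2),round(x*c+y*s-x,1),round(-x*s+y*c-y,1),round(-np.degrees(p),1))
E
```

```text
0.03 -5.2 0.9 -1.7
0.06 -10.4 2.0 -3.4
0.09 -15.5 3.2 -5.2
0.12 -20.6 4.6 -6.9
0.15 -25.6 6.1 -8.6
0.18 -30.6 7.8 -10.3
0.21 -35.6 9.6 -12.0
0.24 -40.4 11.6 -13.8
0.27 -45.3 13.8 -15.5
0.3 -50.0 16.0 -17.2
0.33 -54.7 18.4 -18.9
0.36 -59.3 21.0 -20.6
0.39 -63.9 23.7 -22.3
0.42 -68.3 26.5 -24.1
```

>>> {"name": "servo_tool", "arguments": {"moves": "-0.0052 0.0009 0 0 0 -1.7; -0.0104 0.002 0 0 0 -3.4; -0.0155 0.0032 0 0 0 -5.2; -0.0206 0.0046 0 0 0 -6.9; -0.0256 0.0061 0 0 0 -8.6; -0.0306 0.0078 0 0 0 -10.3; -0.0356 0.0096 0 0 0 -12; -0.0356 0.0096 0 0 0 -12"}}

```text
t: 14.9
ee_pos: [543.7, 45.7, 125.6]
orientation: [-1.568, 0.12, -0.12]
ft_force: [4.0, 1.1, -2.5]
width: 13.4
```

>>> {"name": "servo_tool", "arguments": {"moves": "-0.0048 0.002 0 0 0 -1.8; -0.0097 0.0042 0 0 0 -3.5; -0.0144 0.0064 0 0 0 -5.2; -0.0191 0.0088 0 0 0 -6.9; -0.0237 0.0114 0 0 0 -8.6; -0.0283 0.0141 0 0 0 -10.3; -0.0283 0.0141 0 0 0 -10.3; -0.0283 0.0141 0 0 0 -10.3"}}

```text
t: 15.9
ee_pos: [515.9, 59.7, 125.7]
orientation: [-1.555, 0.26, -0.261]
ft_force: [4.5, -0.3, -1.6]
width: 13.6
```

```bash
python3 - <<'E'
from h import *
d=grab('wrist','w7'); o=d['o']; print(o['t'],o['ee_pos'],o['width'],o['ft_force'])
s=grab('scene','s7'); t=grab('top','t7')
E
```

```text
15.9 [515.87230764  59.66863518 125.68547084] 13.593867524261578 [ 4.50470495 -0.27911807 -1.56217314]
```

View pics/w7.png

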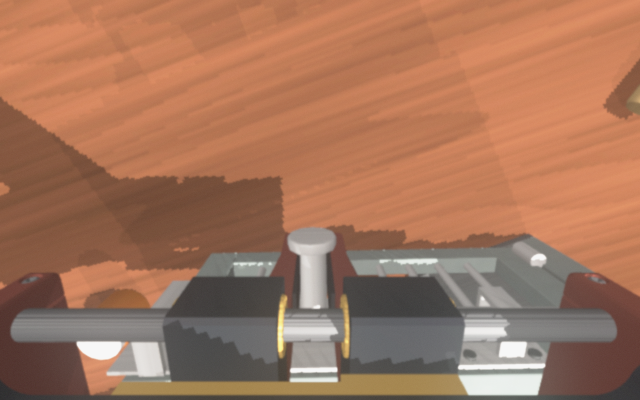

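View pics/s7.png

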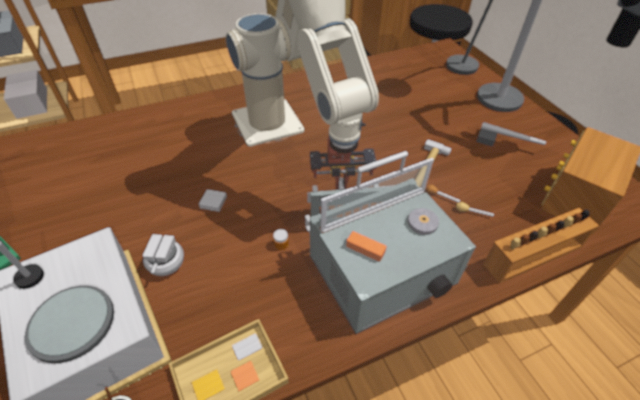

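View pics/t7.png

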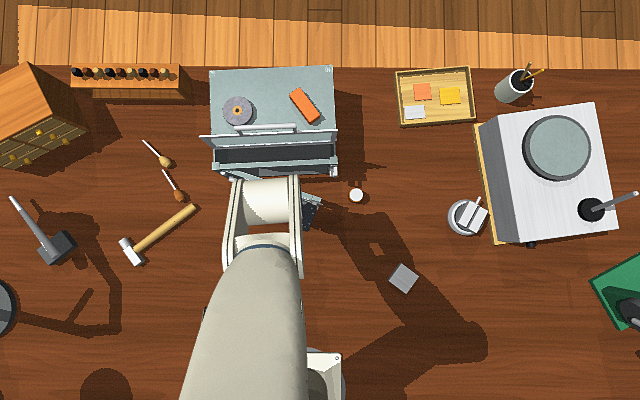

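```bash
python3 - <<'E'
from h import *
for n in('s7','t7'):
    d=load(n); P=cloud(d); q=P.reshape(-1,3)
    Rg=R.from_euler('z',.057).as_matrix(); l=(q-[745,79,0])@Rg
    m=(l[:,2]>200)&(l[:,2]<352)&(abs(l[:,0]+75)<45)&(abs(l[:,1])<165)
    a=l[m]; 
    for lo,hi in((200,230),(230,260),(260,285),(285,300),(335,352)):
        b=a[(a[:,2]>lo)&(a[:,2]<hi)]; print(n,lo,len(b),np.median(b,0).round(1) if len(b) else '')
    m=(l[:,0]<-150)&(l[:,0]>-270)&(l[:,1]<-60)&(l[:,1]>-150)&(l[:,2]>60)&(l[:,2]<175); b=l[m]
    if len(b): i=b[:,1].argsort()[:8]; print('edge',b[i].round(0))
for n in('t0','t7'): pass
a,b=load('top0')['pixels'],load('t7')['pixels']
for nm,(r0,r1,c0,c1) in dict(jar=(185,206,345,368),block=(260,296,385,422),vise=(195,240,445,490),buff=(90,128,220,255),bar=(82,128,285,325),hammer=(200,266,115,200),grav=(135,204,138,190)).items():
    print(nm,cv2.phaseCorrelate(cv2.cvtColor(a[r0:r1,c0:c1],7).astype(np.float32),cv2.cvtColor(b[r0:r1,c0:c1],7).astype(np.float32)))
E
```

```text
s7 200 782 [-66.2  -7.5 215. ]
s7 230 843 [-65.7  -5.2 245.2]
s7 260 693 [-65.2  -5.4 272.3]
s7 285 432 [-64.7  -6.6 291.5]
s7 335 264 [-62.7   0.7 348.6]
edge [[-221. -111.  112.]
 [-221. -111.  116.]
 [-221. -111.  150.]
 [-222. -111.  107.]
 [-222. -111.  128.]
 [-222. -110.  145.]
 [-223. -110.  123.]
 [-224. -110.  118.]]
t7 200 382 [-73.8   1.1 214.7]
t7 230 423 [-73.3  -0.6 245.1]
t7 260 325 [-73.3   7.  270.8]
t7 285 386 [-72.3  -0.3 291.1]
t7 335 341 [-72.1   3.3 348.5]
edge [[-154. -149.  108.]
 [-153. -149.  118.]
 [-151. -147.  104.]
 [-151. -144.  104.]
 [-151. -142.  108.]
 [-229. -116.  118.]
 [-228. -115.  145.]
 [-213. -113.  156.]]
jar ((-0.0005319667711081166, -0.26623832313344487), 0.7229319794310464)
block ((0.5248526328188596, 0.15505475144041725), 0.8656018141243192)
vise ((0.4880239933493655, 0.5134752207836719), 0.9895682711660126)
buff ((-0.1978114576874468, 0.0438985275945285), 0.7419380638334486)
bar ((-0.02316969109702427, 0.1516077843728283), 0.9443052304287751)
hammer ((0.0291768248059725, -0.004845624012986605), 1.0361329829251325)
grav ((-0.045192969842528186, 0.059380918767956814), 0.9627484247517684)
```

>>> {"name": "servo_tool", "arguments": {"moves": "0 0 0 0 0 0; 0 0 0 0 0 0; 0 0 0 0 0 0; 0 0 0 0 0 0"}}

```text
t: 16.55
ee_pos: [515.8, 59.7, 125.6]
orientation: [-1.555, 0.261, -0.261]
ft_force: [4.8, -0.0, -1.8]
width: 13.2
```

```bash
python3 - <<'E'
from h import *
o=obs(); print(o['t'],o['ee_pos'],o['width'],o['ft_force']); print(ctrl.close_job())
E
```

```text
16.55 [515.77412445  59.68397102 125.58478222] 13.221547890286002 [ 4.76229615 -0.01514091 -1.8428598 ]
the job is handed in; nothing more can be done
None
```

I folded the visor upright, lifted the bolt about 6 mm over the keeper's lip, drew it about 38 mm, and pulled the gate ajar by the knob. The job was handed in at 16.6 s of the 54 s allowed, with the gripper still on the knob; no verdict is reported.

What the last checks showed:
- **Visor:** depth readings put it at about 1.6 rad.
- **Gate:** about 0.39 rad open, judged from the path the gripper followed. The free edge measured about 95–100 mm out, and the knob was still in the final readings.
- **Grip:** the fingers were closed on the knob at 13 mm, with about 5 N of spring load.
- **Bolt:** at no reading did the wrist see more than about 5 N while lifting and drawing. The bolt-to-keeper force itself is not measured.
- **Bystanders:** each one matched its starting picture from above to within 0.7 pixel.

Two readings disagreed. The scene camera put the visor 8–9 mm further back than the top camera, but both showed it upright. While the visor was folding, the wrist force reached about 20 N because my hinge estimate was about 3 mm off; I corrected it on the way.

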